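# Guard down, tin clamped and held with the ratchet trigger

## Task

Get the tin ready for piercing: take the stand's clear hinged guard by its orange tab and lower it gently all the way down onto its stops, without letting it drop. Then pump the red ratchet trigger towards the black handle post, squeeze after squeeze, until the spring pad grips the tin and the coloured stem shows green where it enters the blue jaw (orange there is too loose, red is too tight and dents the tin). Move the jaw only by the trigger, keep your hands off the tin, leave the salt, spice and lemon alone, and finish while still holding the trigger squeezed.

Things in the scene. Friction and masses are not known exactly. Their poses are not given: they have to be found in the camera images.
- stand: grey base plate 170 (x) x 320 (y) x 12 mm, fixed to the table, carrying clamp (-y end), V-jaw with tin (+y end) and guard (hinged along the +x edge). Origin: centre of the underside; z up. 'Stand' coordinates below: mm in this frame, turned about z. Hinge posts at x 79, y -15 and 135, z to 102; guard stops at x -52, y 2 and 118, z to 95. Blue clamp housing 46 wide, y -135 to -45, z to 62
- tin: tin, 75 mm diameter, 58 high, about 0.26 kg, standing loose on the stand's base plate (z 12) up to 9 mm short of its seat in the V-jaw; the pad pushes it home. Origin: centre of its underside. A force above 20 N from the pad dents it
- guard: clear guard with an aluminium frame, 132 (y) x 150 x 8 mm, 0.16 kg, hinged on the stand along y. Origin on the hinge line; the guard extends along its own -x. An orange tab, 10 thick along y, 20 high, stands out in the middle of its free edge, 148 to 200 from the hinge
- guard_turn (a joint): guard angle, rad: 0 = level, down on its stops; pi/2 = upright. A stiff hinge keeps it open above about 1.2; below that it falls by its own weight if let go
- guard_hinge (a point): middle of the hinge line, at stand (85, 60, 100)
- guard_tab (a point): grip point in the orange tab, 180 mm from the hinge line: at guard angle q it is at stand x = 85 - 180 cos q, y = 60, z = 100 + 180 sin q. Pinched along the stand's y the tab can turn between the finger pads
- trigger: red round bar (14 mm diameter, 34 long along x) on top of a dark steel lever, pivoted on the stand at (0, -115, 14). Origin on the pivot; the bar's axis is 81 mm from it
- trigger_turn (a joint): trigger angle, rad: 0 = released (leaning to -y), 0.272 = fully squeezed to the handle post. It takes about 5 N at the bar at first, 8 N at full squeeze, plus half the pad's force; a spring returns it. The teeth are 3.5 mm apart: a full squeeze moves the jaw up to 9 mm (less up to 3.5 mm lost before the pawl bites); on release it may slip back up to 3.5 mm onto the catch: 7 mm net
- trigger_bar (a point): centre of the red bar: stand (0, -126, 94) released, (0, -104, 94) fully squeezed. Its outer (-y) face moves from y -133 to -111
- handle_post (a point): point at z 95 in the middle of the fixed black handle post, which is 30 (x) x 16 (y) mm and reaches z 116, at stand (0, -85); its faces are at y -93 and -77. Post and released trigger together measure 56 mm along y, 34 mm when fully squeezed
- jaw: blue jaw block 34 x 22 x 34 mm on a steel toothed bar at z 41; the bar runs back through the clamp under the trigger bar (top of teeth at z 50) and out behind it. Moved only by the trigger
- jaw_slide (a joint): jaw travel towards the tin, m, 0 to 0.065
- pad: black rubber pad, 32 x 6 x 34 mm, on a coloured spring stem in front of the jaw
- pad_spring (a joint): how far the pad is pushed back into the jaw, m: 0 = free, 1.2 N per mm, at most 0.018. At the jaw's mouth the stem shows orange up to 0.0045, green from 0.0045 to 0.0135, red above
- pad_face (a point): centre of the pad's front face: stand (0, -10 + jaw travel - pad_spring, 41); with a seated tin it touches at y 32
- spice: red-capped spice jar, 45 mm diameter, 106 high, origin at its underside: leave alone
- salt: glass salt shaker, 44 mm diameter, 90 high, origin at its underside: leave alone
- lemon: lemon, 71 x 53 x 51 mm, origin at its underside: leave alone
- tin_seat (a point): where the underside of a tin seated in the fixed aluminium V-jaw (57 mm high) is centred: stand (0, 70, 12)

How it is judged:
By the outcome, as a careful person would: the job done as asked, in the order asked, and still so for the second after the job is handed in, while the arm keeps its last pose, push and grip.
It also fails if it takes over 64 s, if anything falls off the work surface, if the arm or the gripper's body presses on something with over 40 N, if the wrist force passes 120 N, or if a joint passes its speed limit or range.

## Robot

A 6-joint arm with a two-finger parallel gripper is mounted at the origin on a cart in front of the work surface, level with it; the furniture and walls round the work are solid. World frame = base frame: x ahead of the robot, y to its left, z up, the work surface at z = 0. Lengths are in m, angles in rad, forces in N, time in s.
With the tool pointing down it reaches from about 0.35 to 0.775 m from the base axis. Payload 5.5 kg.
Tool frame: the origin (TCP) lies between the finger pads; the fingertips stand 22 mm ahead of it and the grasp point (between the pads) lies 3 mm ahead of it; z points along the fingers, y is the line along which they close (so a half turn about z gives the same grasp; the last joint's range is limited). The gripper opens to 85 mm and grips with 20 to 120 N. Pads are 22 mm wide; open, the fingers measure 114 mm over their backs; the gripper's body (76 mm by 85 mm) begins 54 mm behind the grasp point. The pads swing forward as they close: fully open they stand 13 mm farther back than shut.
Start: joints at [-1.363, 0.313, 0.046, 1.304, 0, 1.431], TCP at [0.196, -0.541, 0.253] pointing down, gripper open.
Joint ranges: [-2.76, 2.76], [-0.86, 1.69], [-1.03, 1.26], [-2.2, 2.34], [-1.47, 1.5], [-3.14, 3.14]. Speed limits (rad/s): [2.57, 2.57, 3.14, 3.14, 3.14, 3.14].

## Interface

Orientations are given as a unit quaternion [w, x, y, z].
In Python, from workcell import env, eyes, get_state, hand_in gives the robot as it stands (env), with the cameras (eyes), the readings as plain functions and the job as plain functions.
- The arm moves only by the shell command python3 nudge.py 'ROWS' [OPENING] [FORCE]. ROWS is a JSON list of rows, 1 to 8 of them, each of 6 numbers: dx, dy, dz in m, then a rotation vector rx, ry, rz in rad; each row is the pose to reach, as a shift and turn from the pose commanded when the command began, along the tool's axes at that moment; what a row does not reach only later rows make up. A row lasts 1/8 s, in which the tool goes at most 0.0625 m and 0.188 rad, less where a joint would pass 70% of its speed; a pose out of reach is approached as far as the arm can. OPENING is the finger opening in m, set as the command begins (- or left out keeps the last). The fingers move at their own pace and stop on an object; FORCE is the grip in N (left out, the last holds). Time passes only in rows, so rows that do not move let the fingers close. It prints the time, the measured TCP pose, the force, the opening and the grip force at its end.
- get_state(): the state, without advancing time (a new reading comes with each control period).
- eyes.read_camera(name): name is "side" or "top"; returns a dict with "image" (384x512x3 uint8, red, green, blue), "K" (3x3 intrinsics, pixels), "R" (3x3) and "t" (3): a world point X has camera coordinates R X + t. Camera axes: x right, y down, z forward; pixel columns grow to the right and rows downward; lengths in m; the calibration is good to about 2 mm. A picture is of the moment at which its call begins. There is no depth.
- hand_in(): hands the job in; it is judged then, once.
The state is a dict: "clock": time; "joint_pos": joint angles; "qvel": joint speeds; "tau": joint torques, N m; "tcp_pos": TCP position; "orientation": TCP orientation; "wrist_force": force on the tool from outside, world axes, zero at the start; "ft_torque": the same for the moment, N m; "finger_gap": finger opening in m; "grip_force": force on a finger pad.
Only numpy, scipy, OpenCV 4.12 (cv2) and the standard library are available. Lean on these libraries where they do the work, as an engineer would, in place of code of your own. Each camera call takes 0.05 s, during which the arm holds its last target. There are 200 camera calls.

## Working session

There is one attempt and no reset: what is moved stays moved. The work goes in short steps, Python scripts to look and compute and a shell command to move; the robot and the scene stay as the last step left them, time stands still between calls to the robot, and variables do not carry over. Pictures are saved under pics/ and viewed, at most 10 in all, crops included, and the job is handed in when it is done.

```bash
ls; mkdir -p pics
python3 - <<'E'
from workcell import env, eyes, get_state, hand_in
import cv2,numpy as np
s=get_state();print({k:np.round(v,3).tolist() for k,v in s.items()})
ims=[]
for n in("side","top"):
    c=eyes.read_camera(n);cv2.imwrite(f"pics/{n}0.png",c["image"][:,:,::-1]);print(n,c["K"].tolist(),np.round(c["R"],4).tolist(),c["t"].tolist())
E
```

```text
nudge.py
pics
workcell.py
{'clock': 0.0, 'joint_pos': [-1.363, 0.314, 0.045, 1.304, 0.0, 1.431], 'qvel': [-0.001, -0.0, 0.0, -0.0, -0.003, 0.0], 'tau': [-0.0, -48.063, 29.853, 0.019, -0.0, 0.0], 'tcp_pos': [0.196, -0.54, 0.252], 'orientation': [-0.001, 0.985, 0.173, -0.0], 'wrist_force': [-0.166, 0.194, -0.616], 'ft_torque': [-0.03, -0.01, -0.01], 'grip_force': 0.0, 'finger_gap': 0.086}
side [[381.43592376895924, 0.0, 258.2608646169286], [0.0, 381.43592376895924, 189.0543879908382], [0.0, 0.0, 1.0]] [[0.9735, -0.2279, -0.0211], [-0.1674, -0.6462, -0.7446], [0.156, 0.7283, -0.6672]] [-0.5659995489352564, 0.15371384868195778, 1.0484626082988389]
top [[419.1761094923239, 0.0, 255.82819933259296], [0.0, 419.1761094923239, 191.71855171895007], [0.0, 0.0, 1.0]] [[-0.0209, -0.9997, -0.0158], [-0.9952, 0.0223, -0.0949], [0.0952, 0.0137, -0.9954]] [0.018927721846320224, 0.5910475808865526, 1.1963167986788954]
```

View pics/side0.png

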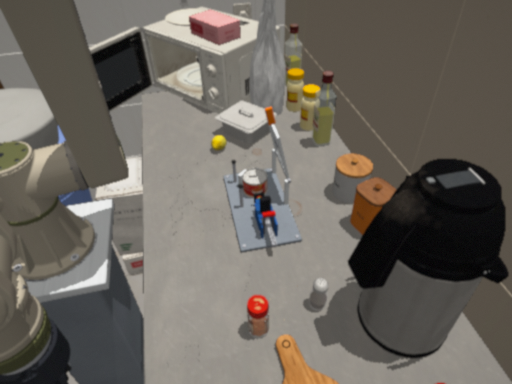

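View pics/top0.png

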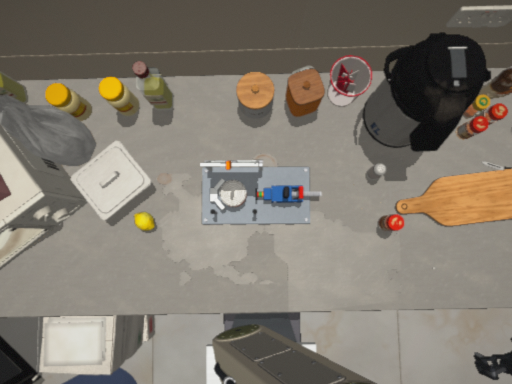

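The side view shows the guard nearly upright, with its orange tab at about (270,116). The stand is at (225-300, 170-250). In the top view the plate spans about (202-310, 166-224), with the tab at (228,165), the tin at (233,193) and the trigger at (299,193). Next I'll measure these points.

```bash
cat > h.py <<'E'
from workcell import env, eyes, get_state, hand_in
import cv2,numpy as np
from scipy.spatial.transform import Rotation as Ro
def cam(n): return eyes.read_camera(n)
def ray(c,p):
    d=c["R"].T@np.linalg.inv(c["K"])@[p[0],p[1],1]; return -c["R"].T@c["t"],d
def plane(c,p,z):
    o,d=ray(c,p); return o+d*(z-o[2])/d[2]
def two(c1,p1,c2,p2):
    o,d=ray(c1,p1);q,e=ray(c2,p2)
    s=np.linalg.lstsq(np.c_[d,-e],q-o,rcond=None)[0]
    a,b=o+d*s[0],q+e*s[1]; return (a+b)/2,np.linalg.norm(a-b)
def proj(c,X):
    v=c["K"]@(c["R"]@np.array(X)+c["t"]); return v[:2]/v[2]
def blobs(im,lo,hi,box,amin=4):
    h=cv2.cvtColor(im,cv2.COLOR_RGB2HSV); m=cv2.inRange(h,np.array(lo),np.array(hi))
    k=np.zeros_like(m);x0,y0,x1,y1=box;k[y0:y1,x0:x1]=m[y0:y1,x0:x1]
    n,l,st,ce=cv2.connectedComponentsWithStats(k)
    return [(st[i].tolist(),ce[i].round(1).tolist()) for i in range(1,n) if st[i][4]>=amin]
E
python3 - <<'E'
from h import *
t,s=cam("top"),cam("side")
bt=(195,150,325,232);bs=(215,95,310,255)
for c,b in((t,bt),(s,bs)):
    im=c["image"]
    print("orange",blobs(im,(5,150,120),(18,255,255),b)); print("red",blobs(im,(0,150,90),(4,255,255),b),blobs(im,(174,150,90),(180,255,255),b)); print("blue",blobs(im,(100,130,40),(125,255,255),b))
# base plate in the top view: bluish grey
im=t["image"];print("plate/table px",im[215,230],im[240,230],im[172,290])
h=cv2.cvtColor(im,cv2.COLOR_RGB2HSV);print(h[215,230],h[240,230],h[172,290])
m=cv2.inRange(h,np.array((95,22,60)),np.array((125,255,255)));k=np.zeros_like(m);k[150:235,190:330]=m[150:235,190:330]
k=cv2.morphologyEx(k,cv2.MORPH_OPEN,np.ones((9,9)));
cs,_=cv2.findContours(k,0,2);q=max(cs,key=cv2.contourArea);r=cv2.minAreaRect(q);print(r)
P=np.array([plane(t,p,.012) for p in cv2.boxPoints(r)]);print(P.round(4),np.linalg.norm(np.diff(P,axis=0),axis=1),P.mean(0))
a=cv2.resize(im[150:235,190:330],None,fx=4,fy=4,interpolation=2);b=cv2.resize(s["image"][95:260,210:310],None,fx=3.4,fy=3.4,interpolation=2)
o=np.zeros((561,560,3),np.uint8);cv2.imwrite("pics/z1.png",np.hstack([b[:,:,::-1],cv2.copyMakeBorder(a[:,:,::-1],0,b.shape[0]-a.shape[0],0,0,0)])[:, :800])
E
```

```text
orange [([226, 161, 5, 9, 36], [227.8, 164.7]), ([258, 193, 1, 4, 4], [258.0, 194.5]), ([262, 192, 1, 5, 5], [262.0, 194.0])]
red [([298, 187, 5, 11, 44], [300.5, 192.0]), ([257, 192, 1, 5, 5], [257.0, 194.0])] [([298, 186, 4, 3, 4], [299.5, 186.8])]
blue [([264, 186, 38, 16, 377], [279.1, 194.0])]
orange [([265, 107, 10, 17, 100], [269.7, 114.9])]
red [([244, 184, 12, 9, 55], [248.6, 187.5]), ([263, 185, 1, 4, 4], [263.0, 186.5]), ([262, 211, 13, 6, 53], [267.9, 213.3])] [([270, 211, 4, 1, 4], [271.5, 211.0])]
blue [([255, 199, 8, 38, 168], [258.6, 214.2]), ([270, 206, 2, 4, 6], [270.3, 207.8]), ([274, 218, 3, 15, 36], [274.9, 225.1])]
plate/table px [161 166 173] [179 173 161] [152 159 162]
[108  18 173] [ 20  26 179] [ 99  16 162]
((273.0, 193.5), (17.0, 18.0), 90.0)
[[ 0.6123 -0.0183  0.012 ]
 [ 0.6111 -0.0716  0.012 ]
 [ 0.5607 -0.0702  0.012 ]
 [ 0.5618 -0.0171  0.012 ]] [0.05330576 0.05046448 0.05310031] [ 0.58649397 -0.04431917  0.012     ]
```

View pics/z1.png

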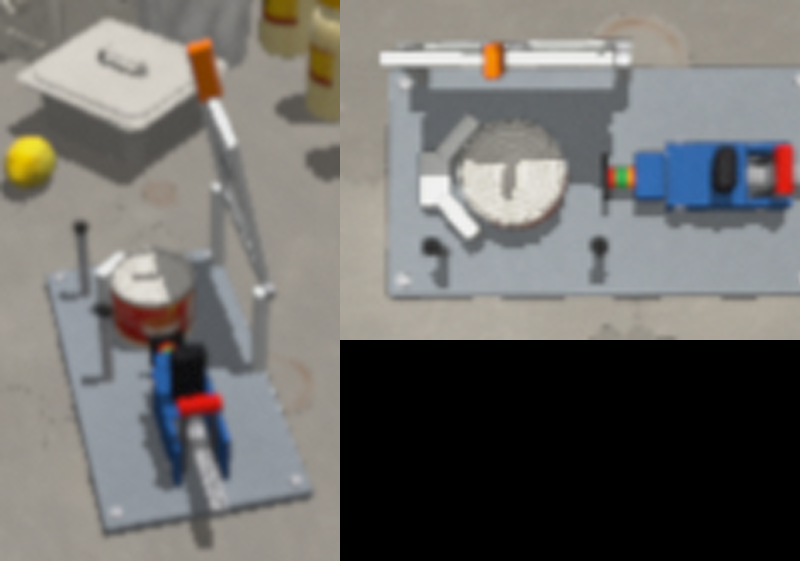

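The crop shows the guard leaning slightly inwards from upright with the tab clear. Post and red bar are side by side, the pad is well short of the tin, and the stem's bands are visible. Next I'll get the pose from the plate mask, checked against the two-view points.

Run:
```python
from h import *
t,s=cam("top"),cam("side")
im=t["image"];h=cv2.cvtColor(im,cv2.COLOR_RGB2HSV)
m=cv2.inRange(h,np.array((85,8,60)),np.array((130,255,255)));k=np.zeros_like(m);k[150:235,190:330]=m[150:235,190:330]
k=cv2.morphologyEx(k,cv2.MORPH_OPEN,np.ones((3,3)));n,l,st,ce=cv2.connectedComponentsWithStats(k);i=1+st[1:,4].argmax();k=np.uint8(l==i)
pts=np.argwhere(k)[:,::-1]
# row/col edge fits over clean stretches
xs=range(215,305);low=[(x,np.where(k[:,x])[0].max()+.5) for x in xs];
ys=range(175,222);lef=[(np.where(k[y])[0].min()-.5,y) for y in ys]
rig=[(np.where(k[y])[0].max()+.5,y) for y in ys if not 185<y<203]
top=[(x,np.where(k[:,x])[0].min()-.5) for x in range(270,305)]
def line(p):
    Q=np.array([plane(t,q,.012) for q in p],np.float32)[:,:2]
    vx,vy,x0,y0=cv2.fitLine(Q.reshape(-1,1,2),cv2.DIST_HUBER,0,.01,.01).ravel();return np.array([vx,vy]),np.array([x0,y0])
for nm,p in(("low",low),("left",lef),("right",rig),("top",top)):
    d,o=line(p);print(nm,d.round(4),o.round(4))
tab,e=two(t,(227.8,164.7),s,(269.7,114.9));print("tab",tab,e)
bar,e=two(t,(300.3,191.6),s,(268.2,213.2));print("bar",bar,e)
for z in(.094,.098,.101):print(plane(t,(300.3,191.6),z),plane(s,(268.2,213.2),z))
```

```text
low [0.0212 0.9998] [0.4994 0.0243]
left [ 1.     -0.0088] [0.5936 0.1645]
right [ 1.     -0.0051] [ 0.5786 -0.1504]
top [0.0234 0.9997] [ 0.6662 -0.0858]
tab [0.63399465 0.067454   0.27052514] 0.0007880950689947174
bar [ 0.58257985 -0.11755416  0.09318337] 0.00020589926343588736
[ 0.58260585 -0.11749361  0.094     ] [ 0.58228074 -0.11832881  0.094     ]
[ 0.58223156 -0.11712308  0.098     ] [ 0.58132503 -0.12214183  0.098     ]
[ 0.58195084 -0.11684519  0.101     ] [ 0.58060824 -0.1250016   0.101     ]
```

```bash
cat >> h.py <<'E'
YAW=-.0195; O=np.array([.5838,.0078,0]); RS=Ro.from_euler('z',YAW)
def W(p): return O+RS.apply(np.array(p)/1000)      # stand mm -> world m
Q=RS*Ro.from_quat([1,0,0,0])                        # tool down, tool x = stand x, tool y = -stand y
def S(p): return RS.inv().apply(np.array(p)-O)*1000
def to(p,extra=None):                                # stand mm of grasp point, tool axes shift
    s=get_state();q=s["orientation"];r=Ro.from_quat([q[1],q[2],q[3],q[0]])
    T=Q if extra is None else extra*Q
    tc=W(p)-T.apply([0,0,.003]); rv=(r.inv()*T).as_rotvec()
    g=S(np.array(s["tcp_pos"])+r.apply([0,0,.003]))
    print("t",round(s["clock"],2),"grasp@",g.round(1),"shift",r.inv().apply(tc-s["tcp_pos"]).round(4),"rot",rv.round(3),"F",np.round(s["wrist_force"],1),"gap",round(s["finger_gap"],4),"grip",round(s["grip_force"],1))
E
python3 -c "
from h import *
print(W([48,60,276]));to([-60,60,285])"
```

```text
[0.6329608  0.06685265 0.276     ]
t 0.3 grasp@ [-377.1 -555.7  250. ] shift [ 0.517  -0.4608 -0.0347] rot [-0.001  0.     0.367] F [-0.1 -0.2  0.6] gap 0.0854 grip 0.0
```

```bash
R='[0.517,-0.461,-0.035,0,0,0.367]'; python3 nudge.py '[[0.517,-0.461,-0.035,0,0,0.367],[0.517,-0.461,-0.035,0,0,0.367],[0.517,-0.461,-0.035,0,0,0.367],[0.517,-0.461,-0.035,0,0,0.367],[0.517,-0.461,-0.035,0,0,0.367],[0.517,-0.461,-0.035,0,0,0.367],[0.517,-0.461,-0.035,0,0,0.367],[0.517,-0.461,-0.035,0,0,0.367]]' 0.04 ; python3 -c "
from h import *
to([-60,60,285])"
```

```text
clock: 1.3
tcp_pos: [0.4338, -0.0993, 0.2789]
orientation: [0.0, 1.0, -0.01, 0.001]
wrist_force: [1.5, -1.5, -0.5]
finger_gap: 0.0398
grip_force: 0.0
t 1.3 grasp@ [-147.9 -110.   275.9] shift [ 0.0879 -0.17   -0.0091] rot [ 0.001 -0.001  0.   ] F [ 1.5 -1.5 -0.5] gap 0.0398 grip 0.0
```

```bash
python3 nudge.py '[[0.088,-0.17,-0.009,0,0,0],[0.088,-0.17,-0.009,0,0,0],[0.088,-0.17,-0.009,0,0,0],[0.088,-0.17,-0.009,0,0,0],[0.088,-0.17,-0.009,0,0,0]]'
python3 - <<'E'
from h import *
to([48,60,276])
t,s=cam("top"),cam("side")
a=cv2.resize(t["image"][120:240,180:330],None,fx=2.6,fy=2.6,interpolation=2);b=cv2.resize(s["image"][70:220,210:330],None,fx=2.6,fy=2.6,interpolation=2)
print(a.shape,b.shape)
cv2.imwrite("pics/z2.png",np.hstack([a,cv2.resize(b,(312*a.shape[0]//390,a.shape[0]))])[:,:,::-1])
for c,bx in((t,(195,150,260,180)),(s,(255,95,300,135))):print(blobs(c["image"],(5,150,120),(18,255,255),bx))
E
```

```text
clock: 1.92
tcp_pos: [0.5241, 0.0674, 0.2872]
orientation: [0.0, 1.0, -0.009, -0.0]
wrist_force: [0.6, 0.3, 0.5]
finger_gap: 0.04
grip_force: 0.0
t 1.93 grasp@ [-60.8  58.5 284.2] shift [ 0.1089 -0.0014  0.0081] rot [0.    0.001 0.002] F [0.6 0.3 0.5] gap 0.04 grip 0.0
(312, 390, 3) (390, 312, 3)
[]
[([265, 107, 10, 17, 100], [269.7, 114.9])]
```

View pics/z2.png

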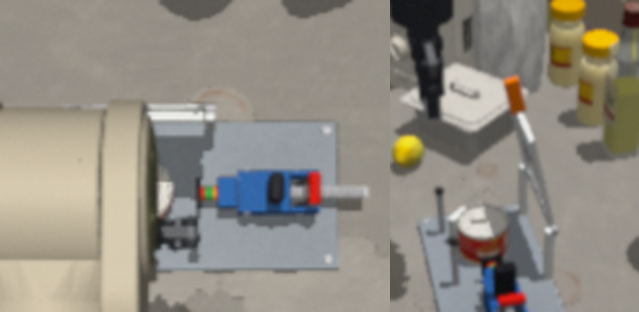

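The left crop (top) shows the arm hiding the guard and tin but leaving the clamp clear. The right crop (side) shows the hand short of the untouched tab, so I'll go straight in.

```bash
python3 nudge.py '[[0.05,-0.001,0.004,0,0,0],[0.09,-0.001,0.008,0,0,0],[0.109,-0.001,0.008,0,0,0],[0.109,-0.001,0.008,0,0,0]]' 0.04; python3 nudge.py '[[0,0,0,0,0,0],[0,0,0,0,0,0],[0,0,0,0,0,0],[0,0,0,0,0,0]]' 0 40
python3 - <<'E'
from h import *
to([48,60,276])
s=cam("side");print(blobs(s["image"],(5,150,120),(18,255,255),(255,95,300,135)))
E
```

```text
clock: 2.52
tcp_pos: [0.6338, 0.0639, 0.2788]
orientation: [0.0, 1.0, -0.011, -0.0]
wrist_force: [-0.6, -0.3, 0.6]
finger_gap: 0.04
grip_force: 0.0
clock: 3.02
tcp_pos: [0.6328, 0.0654, 0.2802]
orientation: [0.001, 1.0, -0.01, 0.0]
wrist_force: [-2.8, -5.6, 3.5]
finger_gap: 0.0095
grip_force: 40.9
t 3.02 grasp@ [ 47.8  58.5 277.2] shift [ 0.0002 -0.0015  0.0012] rot [ 0.002 -0.    -0.   ] F [-2.8 -5.6  3.5] gap 0.0095 grip 40.9
[]
```

Run:
```python
import numpy as np
u=np.linspace(0,1,25);q=1.364*(1-(u*u*(3-2*u)*.5+u*.5))
x=-181*np.cos(q);z=181*np.sin(q)
for k in(0,8,16):
    print([[round((x[i]-x[k])/1000,4),round(-(z[i]-z[k])/1000,4)] for i in range(k+1,k+9)])
```

```text
[[np.float64(-0.0056), np.float64(0.0013)], [np.float64(-0.0123), np.float64(0.003)], [np.float64(-0.02), np.float64(0.0054)], [np.float64(-0.0285), np.float64(0.0085)], [np.float64(-0.0375), np.float64(0.0123)], [np.float64(-0.047), np.float64(0.0169)], [np.float64(-0.0568), np.float64(0.0225)], [np.float64(-0.0667), np.float64(0.0289)]]
[[np.float64(-0.0097), np.float64(0.0073)], [np.float64(-0.0192), np.float64(0.0155)], [np.float64(-0.0282), np.float64(0.0245)], [np.float64(-0.0367), np.float64(0.0342)], [np.float64(-0.0444), np.float64(0.0444)], [np.float64(-0.0514), np.float64(0.0551)], [np.float64(-0.0574), np.float64(0.066)], [np.float64(-0.0626), np.float64(0.0771)]]
[[np.float64(-0.0043), np.float64(0.011)], [np.float64(-0.0077), np.float64(0.0217)], [np.float64(-0.0103), np.float64(0.0319)], [np.float64(-0.0121), np.float64(0.0416)], [np.float64(-0.0134), np.float64(0.0505)], [np.float64(-0.0141), np.float64(0.0585)], [np.float64(-0.0145), np.float64(0.0654)], [np.float64(-0.0146), np.float64(0.0712)]]
```

```bash
python3 nudge.py '[[-0.0056,-0.001,0.0013,0,0,0],[-0.0123,-0.001,0.003,0,0,0],[-0.02,-0.001,0.0054,0,0,0],[-0.0285,-0.001,0.0085,0,0,0],[-0.0375,-0.001,0.0123,0,0,0],[-0.047,-0.001,0.0169,0,0,0],[-0.0568,-0.001,0.0225,0,0,0],[-0.0667,-0.001,0.0289,0,0,0]]'; python3 -c "
from h import *
q=1.364*(1-(8/24)**2*(3-2*8/24)*.5-8/48);to([85-181*np.cos(q),60,100+181*np.sin(q)])"
```

```text
clock: 4.08
tcp_pos: [0.5676, 0.0665, 0.2521]
orientation: [0.002, 1.0, -0.01, 0.002]
wrist_force: [0.1, -9.4, 3.9]
finger_gap: 0.0097
grip_force: 39.6
t 4.08 grasp@ [-17.4  58.4 249.1] shift [-0.0014 -0.0016  0.0008] rot [ 0.004 -0.004 -0.001] F [ 0.1 -9.4  3.9] gap 0.0097 grip 39.6
```

```bash
python3 nudge.py '[[-0.0097,0.001,0.0073,0,0,0],[-0.0192,0.002,0.0155,0,0,0],[-0.0282,0.002,0.0245,0,0,0],[-0.0367,0.002,0.0342,0,0,0],[-0.0444,0.002,0.0444,0,0,0],[-0.0514,0.002,0.0551,0,0,0],[-0.0574,0.002,0.066,0,0,0],[-0.0626,0.002,0.0771,0,0,0]]'; python3 -c "
from h import *
q=1.364*(1-(16/24)**2*(3-2*16/24)*.5-16/48);to([85-181*np.cos(q),60,100+181*np.sin(q)])"
```

```text
clock: 5.08
tcp_pos: [0.5035, 0.0675, 0.1728]
orientation: [0.0, 1.0, -0.01, -0.0]
wrist_force: [-2.4, -3.9, 2.9]
finger_gap: 0.0093
grip_force: 38.9
t 5.08 grasp@ [-81.5  58.1 169.8] shift [ 0.0001 -0.0019 -0.0014] rot [0. 0. 0.] F [-2.4 -3.9  2.9] gap 0.0093 grip 38.9
```

Tracking well, so I'll do the last third, slowing near the stops.

```bash
python3 nudge.py '[[-0.0043,0,0.011,0,0,0],[-0.0077,0,0.0217,0,0,0],[-0.0103,0,0.0319,0,0,0],[-0.0121,0,0.0416,0,0,0],[-0.0134,0,0.0505,0,0,0],[-0.0141,0,0.0575,0,0,0],[-0.0145,0,0.0624,0,0,0],[-0.0146,0,0.0662,0,0,0]]';  python3 -c "
from h import *
to([-96,60,100])"
```

```text
clock: 6.08
tcp_pos: [0.4894, 0.0677, 0.1069]
orientation: [0.0, 1.0, -0.01, -0.0]
wrist_force: [-2.9, -5.2, 2.1]
finger_gap: 0.0092
grip_force: 38.9
t 6.08 grasp@ [-95.6  58.1 103.9] shift [-0.0004 -0.0019  0.0039] rot [0. 0. 0.] F [-2.9 -5.2  2.1] gap 0.0092 grip 38.9
```

```bash
python3 nudge.py '[[0,0,0.001,0,0,0],[0,0,0.002,0,0,0],[0,0,0.003,0,0,0],[0,0,0.003,0,0,0]]';  python3 -c "
from h import *
to([-96,60,100])"
```

```text
clock: 6.58
tcp_pos: [0.4893, 0.0677, 0.1042]
orientation: [0.0, 1.0, -0.01, -0.0]
wrist_force: [-2.7, -5.0, 0.3]
finger_gap: 0.0098
grip_force: 38.9
t 6.58 grasp@ [-95.6  58.1 101.2] shift [-0.0004 -0.0019  0.0012] rot [0. 0. 0.] F [-2.7 -5.   0.3] gap 0.0098 grip 38.9
```

```bash
python3 nudge.py '[[0,0,0.001,0,0,0],[0,0,0.002,0,0,0],[0,0,0.003,0,0,0],[0,0,0.003,0,0,0]]';  python3 -c "
from h import *
to([-96,60,100])"
```

```text
clock: 7.08
tcp_pos: [0.4893, 0.0677, 0.1012]
orientation: [0.0, 1.0, -0.01, -0.0]
wrist_force: [-3.4, -4.3, 1.2]
finger_gap: 0.0094
grip_force: 38.9
t 7.08 grasp@ [-95.6  58.1  98.2] shift [-0.0004 -0.0019 -0.0018] rot [0. 0. 0.] F [-3.4 -4.3  1.2] gap 0.0094 grip 38.9
```

```bash
python3 nudge.py '[[0,0,0.001,0,0,0],[0,0,0.002,0,0,0],[0,0,0.003,0,0,0],[0,0,0.003,0,0,0]]';  python3 - <<'E'
from h import *
to([-96,60,100])
s=cam("side")
b=cv2.resize(s["image"][140:255,200:320],None,fx=5,fy=5,interpolation=2)
cv2.imwrite("pics/z3.png",b[:,:,::-1])
E
```

```text
clock: 7.58
tcp_pos: [0.4894, 0.0677, 0.0992]
orientation: [0.0, 1.0, -0.01, 0.0]
wrist_force: [-5.5, -4.1, 9.2]
finger_gap: 0.0098
grip_force: 40.1
t 7.58 grasp@ [-95.6  58.1  96.2] shift [-0.0004 -0.0019 -0.0038] rot [ 0. -0.  0.] F [-5.5 -4.1  9.2] gap 0.0098 grip 40.1
```

View pics/z3.png

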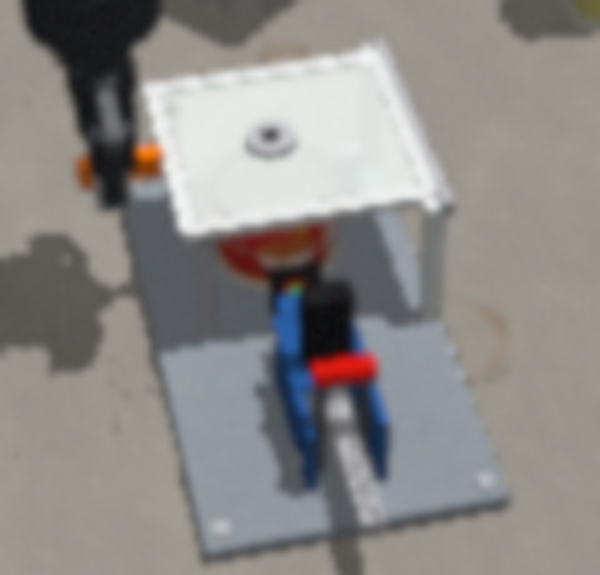

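The guard is flat on its posts (frame level at (160-450, 50-235) in the crop), and the tab is still between the fingers. The wrist now feels the stops at 9 N, so I'll release it and move to the trigger.

```bash
python3 nudge.py '[[0,0,-0.003,0,0,0],[0,0,-0.003,0,0,0],[0,0,-0.003,0,0,0]]' 0.04 30; python3 nudge.py '[[0,0,-0.05,0,0,0],[0,0,-0.1,0,0,0],[0,0,-0.1,0,0,0]]'
python3 - <<'E'
from h import *
print(S([.5826,-.1176,.0932]),W([0,-126,94]))
to([0,-97,190])
E
```

```text
clock: 8.0
tcp_pos: [0.4897, 0.0681, 0.1012]
orientation: [-0.0, 1.0, -0.009, 0.0]
wrist_force: [0.2, -0.6, 0.0]
finger_gap: 0.0399
grip_force: 0.0
clock: 8.38
tcp_pos: [0.4923, 0.068, 0.2052]
orientation: [-0.0, 1.0, -0.009, 0.004]
wrist_force: [1.0, -0.2, -0.5]
finger_gap: 0.0399
grip_force: 0.0
[   1.24537317 -125.3995576    93.2       ] [ 0.58134316 -0.11817605  0.094     ]
t 8.38 grasp@ [-92.7  58.4 202.2] shift [0.0925 0.1554 0.0129] rot [-0.    -0.008  0.001] F [ 1.  -0.2 -0.5] gap 0.0399 grip 0.0
```

```bash
python3 nudge.py '[[0.093,0.155,0.012,0,0,0],[0.093,0.155,0.012,0,0,0],[0.093,0.155,0.012,0,0,0],[0.093,0.155,0.012,0,0,0],[0.093,0.155,0.012,0,0,0]]' 0.085
python3 - <<'E'
from h import *
to([0,-97,88])
t=cam("top");im=t["image"]
print("red",blobs(im,(0,150,90),(4,255,255),(195,150,325,232)),"blue",blobs(im,(100,130,40),(125,255,255),(195,150,325,232)))
cv2.imwrite("pics/z4.png",cv2.resize(im[150:235,190:330],None,fx=5,fy=5,interpolation=2)[:,:,::-1])
E
```

```text
clock: 9.0
tcp_pos: [0.5786, -0.0887, 0.1879]
orientation: [-0.001, 1.0, -0.01, -0.001]
wrist_force: [-0.3, -0.0, -0.7]
finger_gap: 0.0849
grip_force: 0.0
t 9.0 grasp@ [ -3.3 -96.6 184.9] shift [0.0035 0.0005 0.0969] rot [-0.001  0.003 -0.   ] F [-0.3 -0.  -0.7] gap 0.0849 grip 0.0
red [] blue [([264, 192, 8, 8, 47], [267.4, 196.0])]
```

View pics/z4.png

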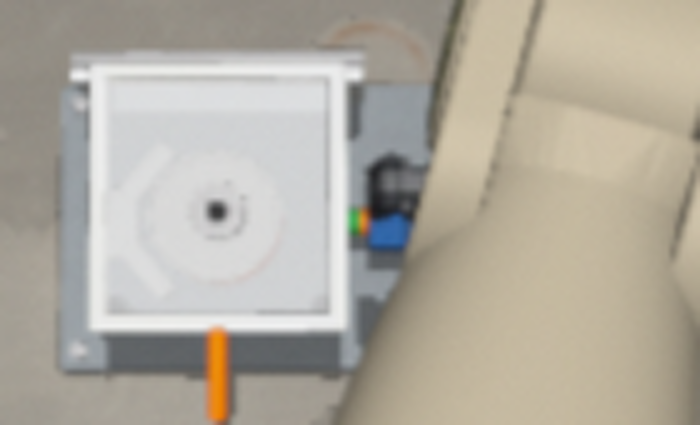

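The guard is level with its tab at crop (218,375). The stem and part of the blue jaw are visible at (355-400, 220), left of the arm. Lowering the open gripper over post and trigger next.

```bash
python3 nudge.py '[[0.003,0.001,0.05,0,0,0],[0.003,0.001,0.08,0,0,0],[0.003,0.001,0.097,0,0,0],[0.003,0.001,0.097,0,0,0]]'; python3 -c "
from h import *
to([0,-94.5,88])"
```

```text
clock: 9.55
tcp_pos: [0.5814, -0.0889, 0.0916]
orientation: [-0.0, 1.0, -0.009, -0.001]
wrist_force: [0.6, 0.1, 0.2]
finger_gap: 0.0852
grip_force: 0.0
t 9.55 grasp@ [ -0.5 -96.7  88.6] shift [ 0.0005 -0.0022  0.0006] rot [-0.001  0.002  0.002] F [0.6 0.1 0.2] gap 0.0852 grip 0.0
```

```bash
python3 nudge.py '[[0,-0.002,0,0,0,0],[0,-0.002,0,0,0,0]]'; python3 nudge.py '[[0,0,0,0,0,0],[0,0,0,0,0,0],[0,0,0,0,0,0],[0,0,0,0,0,0]]' 0.03 30
python3 - <<'E'
from h import *
to([0,-94.5,88])
t=cam("top");im=t["image"]
print("blue",blobs(im,(100,130,40),(125,255,255),(195,150,325,232)))
E
```

```text
clock: 9.8
tcp_pos: [0.5835, -0.088, 0.0938]
orientation: [0.0, 1.0, -0.009, 0.001]
wrist_force: [0.6, 0.7, 0.2]
finger_gap: 0.085
grip_force: 0.0
clock: 10.3
tcp_pos: [0.5843, -0.0876, 0.095]
orientation: [-0.0, 1.0, -0.009, 0.002]
wrist_force: [-0.8, 4.3, 11.8]
finger_gap: 0.0328
grip_force: 33.3
t 10.3 grasp@ [  2.4 -95.3  92. ] shift [-0.0024 -0.0008  0.004 ] rot [-0.001 -0.005  0.001] F [-0.8  4.3 11.8] gap 0.0328 grip 33.3
blue [([261, 189, 7, 11, 58], [263.9, 194.5])]
```

```bash
python3 nudge.py '[[0,0,0,0,0,0],[0,0,0,0,0,0],[0,0,0,0,0,0],[0,0,0,0,0,0]]' 0.085; python3 nudge.py '[[0,0,0,0,0,0],[0,0,0,0,0,0],[0,0,0,0,0,0],[0,0,0,0,0,0]]' 0.03 30
python3 - <<'E'
from h import *
to([0,-94.5,88])
t=cam("top");im=t["image"]
print("blue",blobs(im,(100,130,40),(125,255,255),(195,150,325,232)))
E
python3 nudge.py '[[0,0,0,0,0,0],[0,0,0,0,0,0],[0,0,0,0,0,0],[0,0,0,0,0,0]]' 0.085; python3 nudge.py '[[0,0,0,0,0,0],[0,0,0,0,0,0],[0,0,0,0,0,0],[0,0,0,0,0,0]]' 0.03 30
python3 - <<'E'
from h import *
to([0,-94.5,88])
t=cam("top");im=t["image"]
print("blue",blobs(im,(100,130,40),(125,255,255),(195,150,325,232)))
cv2.imwrite("pics/z5.png",cv2.resize(im[165:225,200:290],None,fx=8,fy=8,interpolation=2)[:,:,::-1])
E
```

```text
clock: 10.85
tcp_pos: [0.5821, -0.0875, 0.092]
orientation: [-0.001, 1.0, -0.009, -0.0]
wrist_force: [-0.4, 0.3, 0.5]
finger_gap: 0.085
grip_force: 0.0
clock: 11.35
tcp_pos: [0.5838, -0.0875, 0.0944]
orientation: [-0.0, 1.0, -0.009, 0.002]
wrist_force: [-0.4, 3.1, 9.5]
finger_gap: 0.0332
grip_force: 33.8
t 11.35 grasp@ [  1.9 -95.3  91.4] shift [-0.0019 -0.0008  0.0034] rot [-0.001 -0.004  0.001] F [-0.4  3.1  9.5] gap 0.0332 grip 33.8
blue [([260, 189, 6, 11, 62], [262.4, 194.0])]
clock: 11.9
tcp_pos: [0.5821, -0.0874, 0.092]
orientation: [-0.001, 1.0, -0.009, -0.0]
wrist_force: [0.1, 0.7, -0.9]
finger_gap: 0.0854
grip_force: 0.0
clock: 12.4
tcp_pos: [0.5839, -0.0875, 0.0944]
orientation: [-0.0, 1.0, -0.009, 0.002]
wrist_force: [-1.8, 2.3, 9.9]
finger_gap: 0.0326
grip_force: 33.7
t 12.4 grasp@ [  1.9 -95.3  91.4] shift [-0.0019 -0.0008  0.0034] rot [-0.001 -0.004  0.001] F [-1.8  2.3  9.9] gap 0.0326 grip 33.7
blue [([260, 189, 3, 11, 32], [261.0, 193.8])]
```

View pics/z5.png

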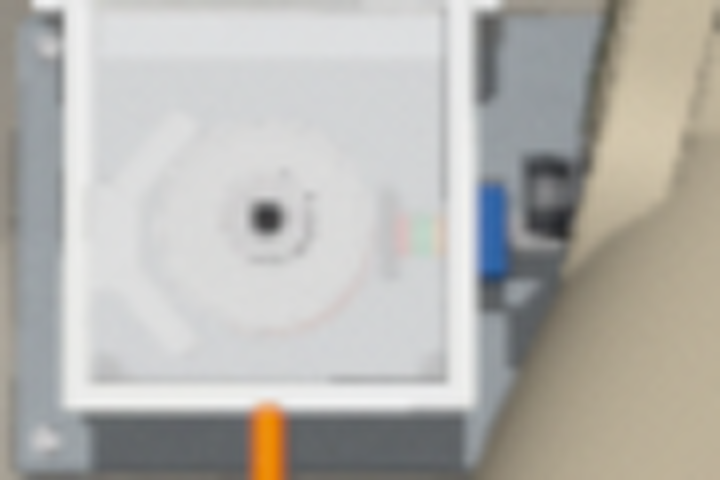

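The pad shows through the guard at crop col 388 and the faint stem bands at 397-445, with the pad close to the tin's edge at (378,235). Now I'll measure the pad and see where it stands.

```bash
cat >> h.py <<'E'
def look(name=None):
    t=cam("top");im=t["image"]
    # row-averaged chroma profile along the stem, under the guard
    lab=cv2.cvtColor(np.float32(im)/255,cv2.COLOR_RGB2LAB)
    for c in range(232,270):
        px=im[192:197,c].mean(0).round(0).astype(int);l=lab[192:197,c].mean(0)
        print(c,"y%.1f"%S(plane(t,(c,194.5),.045))[1],px,"a%.1f b%.1f"%(l[1],l[2]))
    if name: cv2.imwrite(name,cv2.resize(im[165:225,200:290],None,fx=8,fy=8,interpolation=2)[:,:,::-1])
E
python3 -c "
from h import *
look()"
```

```text
232 y66.9 [152 152 152] a0.2 b-0.1
233 y64.0 [142 141 142] a0.3 b-0.5
234 y61.1 [155 155 155] a-0.1 b0.2
235 y58.2 [190 190 189] a-0.0 b0.1
236 y55.4 [204 203 203] a0.7 b-0.1
237 y52.5 [201 199 200] a0.5 b-0.0
238 y49.6 [196 195 195] a0.3 b-0.0
239 y46.7 [209 209 209] a-0.0 b0.1
240 y43.8 [217 217 217] a-0.0 b0.1
241 y40.9 [218 218 217] a-0.2 b0.3
242 y38.1 [218 218 218] a-0.2 b0.2
243 y35.2 [218 218 218] a-0.1 b0.2
244 y32.3 [216 216 216] a-0.0 b0.1
245 y29.4 [215 214 214] a0.1 b0.3
246 y26.5 [210 209 209] a0.3 b0.2
247 y23.6 [201 201 202] a0.2 b-0.4
248 y20.8 [196 195 196] a0.5 b-0.4
249 y17.9 [204 192 192] a4.2 b1.5
250 y15.0 [213 194 193] a6.4 b2.9
251 y12.1 [203 206 198] a-2.3 b3.5
252 y9.2 [195 211 200] a-7.6 b3.6
253 y6.4 [196 212 199] a-7.6 b4.2
254 y3.5 [212 207 194] a-0.6 b7.0
255 y0.6 [209 199 190] a2.1 b5.6
256 y-2.3 [227 226 224] a0.1 b1.0
257 y-5.2 [235 236 234] a-0.4 b0.6
258 y-8.0 [232 233 233] a-0.4 b-0.0
259 y-10.9 [169 181 206] a1.2 b-14.2
260 y-13.8 [ 76 114 174] a4.7 b-36.0
261 y-16.7 [ 50 103 168] a5.1 b-40.4
262 y-19.6 [ 56 100 159] a4.5 b-36.6
263 y-22.4 [ 98 111 137] a1.9 b-16.1
264 y-25.3 [139 140 144] a0.4 b-2.0
265 y-28.2 [132 133 134] a0.1 b-0.5
266 y-31.1 [107 108 109] a-0.0 b-0.8
267 y-33.9 [ 98  98 101] a0.5 b-1.4
268 y-36.8 [90 91 93] a0.3 b-1.2
269 y-39.7 [79 80 82] a0.1 b-1.3
```

```bash
python3 nudge.py '[[0,0,0,0,0,0],[0,0,0,0,0,0],[0,0,0,0,0,0],[0,0,0,0,0,0]]' 0.085; python3 -c "
from h import *
look()" | sed -n 14,36p;  python3 nudge.py '[[0,0,0,0,0,0],[0,0,0,0,0,0],[0,0,0,0,0,0],[0,0,0,0,0,0]]' 0.03 30; python3 -c "
from h import *
look()" | sed -n 8,36p
```

```text
clock: 13.0
tcp_pos: [0.5822, -0.0874, 0.092]
orientation: [-0.001, 1.0, -0.009, -0.0]
wrist_force: [-0.9, -0.3, 0.0]
finger_gap: 0.0851
grip_force: 0.0
245 y29.4 [215 214 214] a0.4 b0.2
246 y26.5 [211 209 209] a0.3 b0.3
247 y23.6 [200 201 201] a0.1 b-0.3
248 y20.8 [196 195 195] a0.4 b-0.2
249 y17.9 [205 193 193] a4.4 b1.6
250 y15.0 [214 194 193] a6.7 b2.9
251 y12.1 [203 205 198] a-2.1 b3.4
252 y9.2 [195 211 200] a-7.7 b3.7
253 y6.4 [196 212 200] a-7.6 b4.2
254 y3.5 [212 207 195] a-0.5 b6.9
255 y0.6 [209 199 191] a2.1 b5.4
256 y-2.3 [227 226 224] a0.1 b0.8
257 y-5.2 [236 236 235] a-0.2 b0.5
258 y-8.0 [232 233 233] a-0.3 b-0.1
259 y-10.9 [169 181 206] a1.2 b-14.3
260 y-13.8 [ 75 114 174] a4.8 b-36.1
261 y-16.7 [ 50 101 165] a5.1 b-39.7
262 y-19.6 [ 44  77 123] a3.4 b-29.5
263 y-22.4 [41 52 69] a0.8 b-12.2
264 y-25.3 [40 43 46] a-0.5 b-2.1
265 y-28.2 [47 48 51] a0.2 b-1.7
266 y-31.1 [63 65 67] a-0.1 b-1.7
267 y-33.9 [75 77 78] a-0.4 b-1.1
clock: 13.55
tcp_pos: [0.5839, -0.0876, 0.0944]
orientation: [-0.0, 1.0, -0.009, 0.002]
wrist_force: [-0.4, 3.4, 10.4]
finger_gap: 0.033
grip_force: 
[... 324 characters left out ...]
 [209 199 196] a2.8 b3.1
249 y17.9 [199 208 199] a-5.0 b3.7
250 y15.0 [195 211 200] a-7.5 b3.5
251 y12.1 [204 211 198] a-4.4 b5.2
252 y9.2 [216 208 195] a0.7 b7.0
253 y6.4 [209 204 203] a1.6 b1.1
254 y3.5 [196 201 210] a0.1 b-5.1
255 y0.6 [190 197 206] a-0.5 b-5.5
256 y-2.3 [224 225 226] a-0.2 b-0.7
257 y-5.2 [235 235 234] a-0.3 b0.4
258 y-8.0 [232 233 233] a-0.3 b-0.2
259 y-10.9 [169 180 205] a1.0 b-13.6
260 y-13.8 [ 86 110 151] a2.7 b-25.1
261 y-16.7 [130 135 147] a0.7 b-7.0
262 y-19.6 [150 151 152] a0.0 b-0.7
263 y-22.4 [153 153 153] a-0.0 b-0.1
264 y-25.3 [151 151 152] a0.1 b-0.4
265 y-28.2 [133 133 134] a-0.0 b-0.4
266 y-31.1 [109 110 111] a0.0 b-0.6
267 y-33.9 [ 97  98 100] a-0.0 b-1.1
```

```bash
python3 nudge.py '[[0,0,0,0,0,0],[0,0,0,0,0,0],[0,0,0,0,0,0],[0,0,0,0,0,0]]' 0.085;  python3 nudge.py '[[0,0,0,0,0,0],[0,0,0,0,0,0],[0,0,0,0,0,0],[0,0,0,0,0,0]]' 0.03 30; python3 -c "
from h import *
look('pics/z6.png')" | sed -n 8,32p
```

```text
clock: 14.1
tcp_pos: [0.5821, -0.0874, 0.092]
orientation: [-0.001, 1.0, -0.009, -0.0]
wrist_force: [0.8, -0.8, -0.5]
finger_gap: 0.0851
grip_force: 0.0
clock: 14.6
tcp_pos: [0.5839, -0.0876, 0.0945]
orientation: [-0.0, 1.0, -0.009, 0.002]
wrist_force: [-1.6, 2.0, 10.4]
finger_gap: 0.0329
grip_force: 33.4
239 y46.7 [209 209 208] a-0.2 b0.3
240 y43.8 [217 217 216] a-0.1 b0.4
241 y40.9 [218 217 217] a0.0 b0.2
242 y38.1 [217 217 216] a0.1 b0.2
243 y35.2 [215 215 215] a-0.0 b0.1
244 y32.3 [204 203 204] a0.3 b-0.1
245 y29.4 [194 194 195] a0.3 b-0.2
246 y26.5 [201 192 193] a3.2 b0.7
247 y23.6 [211 194 193] a5.9 b2.8
248 y20.8 [203 205 197] a-2.0 b3.6
249 y17.9 [195 211 200] a-7.6 b3.7
250 y15.0 [192 208 200] a-6.9 b2.2
251 y12.1 [193 204 208] a-2.7 b-3.4
252 y9.2 [193 202 213] a-1.1 b-6.5
253 y6.4 [193 202 213] a-0.6 b-6.8
254 y3.5 [191 200 213] a-0.6 b-7.2
255 y0.6 [189 196 205] a-0.6 b-5.4
256 y-2.3 [224 225 226] a-0.3 b-0.7
257 y-5.2 [235 236 234] a-0.4 b0.5
258 y-8.0 [233 234 233] a-0.3 b0.3
259 y-10.9 [198 198 198] a-0.2 b0.0
260 y-13.8 [159 159 160] a-0.0 b-0.1
261 y-16.7 [155 155 155] a0.1 b-0.1
262 y-19.6 [155 155 155] a0.1 b-0.2
263 y-22.4 [156 156 157] a0.1 b-0.5
```

View pics/z6.png

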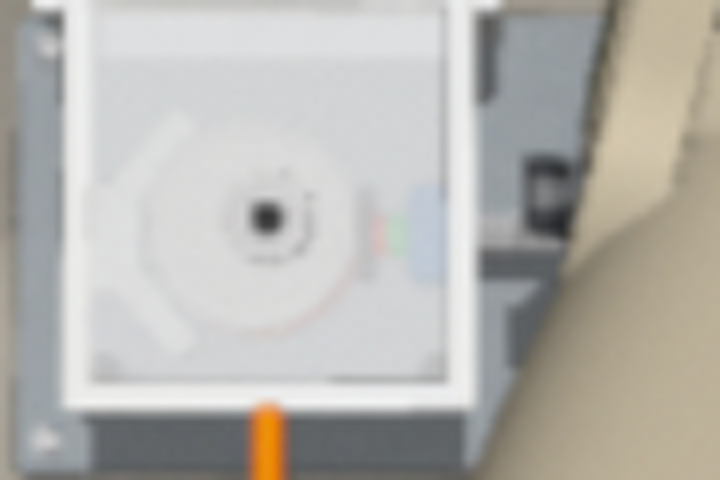

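The crop shows the stem at (375-410, 235): red next to the pad, then green straight into the blue jaw, with no orange left. From the band edges, 8.2 mm of green is visible, so the spring is pushed in about 5.3 mm. The same method gave 13.6 mm before contact, against 13.5 mm expected. The guard is still down and the trigger is fully squeezed (gap 33 mm), so I'll hand in while holding.

```bash
python3 -c "
from h import *
look();to([0,-94.5,88]);print(hand_in())" | sed -n '14,22p;39,$p'
```

```text
245 y29.4 [195 194 195] a0.5 b-0.2
246 y26.5 [201 192 192] a3.1 b1.0
247 y23.6 [211 194 193] a6.0 b2.7
248 y20.8 [203 205 197] a-1.9 b3.5
249 y17.9 [195 211 200] a-7.4 b3.5
250 y15.0 [193 209 201] a-7.0 b2.2
251 y12.1 [193 204 209] a-3.0 b-3.6
252 y9.2 [192 202 213] a-1.2 b-6.5
253 y6.4 [193 201 214] a-0.5 b-7.1
t 14.7 grasp@ [  2.  -95.4  91.5] shift [-0.002  -0.0009  0.0035] rot [-0.    -0.004  0.001] F [-0.9  2.5 10.4] gap 0.0329 grip 33.3
the job is handed in; nothing more can be done
None
```

The job is handed in at about 15 s: guard lowered by its tab onto its stops, stem green at the jaw after five squeezes (spring in about 5.3 mm, under 1 mm past the 4.5 mm orange limit), and the trigger still held fully squeezed; the hand-in gave no verdict.

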